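# Stand the casting flasks on their sprue bases

## Robot

A 7-joint arm with a two-finger parallel gripper is mounted at the origin on the work surface. World frame = base frame: x ahead of the robot, y to its left, z up, the work surface at z = 0. Lengths are in m, angles in rad, forces in N, time in s.
With the tool pointing down it reaches from about 0.35 to 0.9 m from the base axis. Payload 8.1 kg.
Tool frame: the origin (TCP) lies on the centre line of the jaws, within the pads' length; the fingertips stand 17 mm ahead of it and the grasp point (between the pads) lies 2 mm behind it; z points along the fingers, y is the direction in which the jaws open and shut (so a half turn about z gives the same grasp; the last joint's range is limited). The gripper opens to 92 mm and grips with 3 to 60 N. Pads are 19 mm wide; open, the fingers measure 130 mm over their backs; the gripper's body (75 mm by 190 mm) begins 47 mm behind the grasp point.
Start: joints at [-1.274, 0.434, 0.025, 1.573, -0.012, 1.134, -0.075], TCP at [0.243, 0.576, 0.223] pointing down, gripper open.
Joint ranges: [-2.62, 2.62], [-0.44, 2.09], [-1.27, 1.32], [0.08, 2.57], [-1.32, 4.46], [0.12, 2], [-2.74, 2.74]. Speed limits (rad/s): [2.22, 2.22, 3.01, 3.01, 3.14, 3.14, 3.14].

## Interface

Orientations are given as a unit quaternion [w, x, y, z].
In Python, from plant import bot gives the robot as it stands. The module is installed in compiled form; this text tells all that it offers.
- The arm moves only by the tool send_rows, never from a script. Its argument "steps" is a list that holds one entry, the list of rows, each a list of 7 numbers: the turn, a rotation vector about the tool's x, y, z in rad, then the shift along the tool's x, y, z in m, then the finger opening in m, from 0 to 0.0918. A call has 1 to 12 rows; each row is the pose to reach, as a shift and turn from the pose measured when the call began, along the tool's axes at that moment; what a row does not reach only later rows make up. A row lasts 1/12 s, in which the tool goes at most 41.7 mm and 7.16 degrees, less where a joint would pass 70% of its speed; a pose out of reach is approached as far as the arm can. A call with a gripper value outside its range is refused whole. The fingers move at their own pace and stop on an object; "grip_force" is the grip in N (left out, the last holds). Time passes only in rows, so rows that repeat a pose let the fingers close. It gives the time, the measured TCP pose, the force and the opening at its end, in the units of the state.
- bot.observe(): the state, without advancing time (a new reading comes with each control period).
- bot.snapshot(name): name is "scene" or "side" or "wrist"; returns (picture, depth): 384x512x3 uint8, blue, green, red; 384x512 float32, m along the optical axis (not along the pixel's ray), 0 where there is no reading.
- bot.calibration(name): a dict with "fx", "fy", "cx", "cy" (pixels), "eye" and "rotation" of the camera in the world. Camera axes: x right, y up, looking along -z (the intrinsics and any distortion apply to the point x, -y, -z); pixel columns grow to the right and rows downward; lengths in m; the calibration is good to about 2 mm. A picture is of the moment at which its call begins: read the wrist's pose just before it. calibration takes no time and is no camera call; for the wrist camera it gives the pose at the moment of the call.
- bot.finish_job(): hands the job in, once; it reports no verdict.
The state is a dict: "time": time; "joints": joint angles; "qd": joint speeds; "joint_torque": joint torques, N m; "ee_pos": TCP position; "tcp_rot": TCP orientation; "contact_force": force on the tool from outside, world axes, zero at the start; "wrist_torque": the same for the moment, N m; "opening": finger opening in m.
Only numpy, scipy, OpenCV 4.12 (cv2) and the standard library are available. Lean on these libraries where they do the work, as an engineer would, in place of code of your own. Each camera call takes 0.05 s, during which the arm holds its last target.

## Task

Get the jewellery bench ready for casting: there are four open steel tubes (casting flasks) of different diameters and four round rubber bases of different diameters. Stand each flask upright on the base of its own size, smallest on smallest up to largest on largest, sitting flat on the rubber with the base's cone inside the tube, and let go of them all.

Things in the scene. Friction and masses are not known exactly. Their poses are not given: they have to be found in the camera images.
- flask34_mid (a point): The smallest of four casting flasks: a loose plain steel tube standing upright on the bench, open at both ends, 34 mm outside diameter, 29 mm bore (wall 2.5 mm), 45 mm tall, about 90 g. The point is the tube's centre, on its axis half-way up (22.5 mm above its foot); z runs along the tube's axis.
- flask44_mid (a point): The second smallest of four casting flasks: a loose plain steel tube standing upright on the bench, open at both ends, 44 mm outside diameter, 39 mm bore (wall 2.5 mm), 50 mm tall, about 130 g. The point is the tube's centre, on its axis half-way up (25 mm above its foot); z runs along the tube's axis.
- flask54_mid (a point): The second largest of four casting flasks: a loose plain steel tube standing upright on the bench, open at both ends, 54 mm outside diameter, 49 mm bore (wall 2.5 mm), 55 mm tall, about 180 g. The point is the tube's centre, on its axis half-way up (27.5 mm above its foot); z runs along the tube's axis.
- flask64_mid (a point): The largest of four casting flasks: a loose plain steel tube standing upright on the bench, open at both ends, 64 mm outside diameter, 59 mm bore (wall 2.5 mm), 60 mm tall, about 230 g. The point is the tube's centre, on its axis half-way up (30 mm above its foot); z runs along the tube's axis.
- base34_seat (a point): The smallest of four round sprue bases, fixed to the bench: a dark rubber disc 56 mm across and 8 mm thick, with a dull grey cone rising 20 mm from its middle (11 mm across at its foot, narrower above) and a thin pale ring 34 mm across round it that shows where the 34 mm flask's wall stands. The point is the centre of the disc's top face (8 mm above the bench, at the cone's foot); z is up.
- base44_seat (a point): The second smallest of four round sprue bases, fixed to the bench: a dark rubber disc 66 mm across and 8 mm thick, with a dull grey cone rising 20 mm from its middle (21 mm across at its foot, narrower above) and a thin pale ring 44 mm across round it that shows where the 44 mm flask's wall stands. The point is the centre of the disc's top face (8 mm above the bench, at the cone's foot); z is up.
- base54_seat (a point): The second largest of four round sprue bases, fixed to the bench: a dark rubber disc 76 mm across and 8 mm thick, with a dull grey cone rising 20 mm from its middle (31 mm across at its foot, narrower above) and a thin pale ring 54 mm across round it that shows where the 54 mm flask's wall stands. The point is the centre of the disc's top face (8 mm above the bench, at the cone's foot); z is up.
- base64_seat (a point): The largest of four round sprue bases, fixed to the bench: a dark rubber disc 86 mm across and 8 mm thick, with a dull grey cone rising 20 mm from its middle (41 mm across at its foot, narrower above) and a thin pale ring 64 mm across round it that shows where the 64 mm flask's wall stands. The point is the centre of the disc's top face (8 mm above the bench, at the cone's foot); z is up.

How it is judged:
At the end, for the whole second after the job is handed in: Each of the four flasks stands on the base of its own size: its axis within 11 mm of the base's centre (the cone inside the tube), its foot within 3 mm of the rubber's top face, tilted less than 0.08 rad, at rest (under 0.02 m/s) and released (horizontal distance between flask34_mid and base34_seat below 0.011 m and z of flask34_mid in the frame of base34_seat between 0.0195 and 0.0255 m and angle between each of flask34_mid, flask44_mid, flask54_mid, flask64_mid's own z axis and vertical below 0.08 rad and linear speed of each of flask34, flask44, flask54, flask64 below 0.02 m/s and horizontal distance between flask44_mid and base44_seat below 0.011 m and z of flask44_mid in the frame of base44_seat between 0.022 and 0.028 m and horizontal distance between flask54_mid and base54_seat below 0.011 m and z of flask54_mid in the frame of base54_seat between 0.0245 and 0.0305 m and horizontal distance between flask64_mid and base64_seat below 0.011 m and z of flask64_mid in the frame of base64_seat between 0.027 and 0.033 m); the robot touches nothing.
It also fails if it takes over 104 s, if anything falls off the work surface, if the arm or the gripper's body presses on something with over 40 N, if the wrist force passes 120 N, or if a joint passes its speed limit or range.

## Working session

There is one attempt and no reset: what is moved stays moved. The work goes in short steps, Python scripts to look and compute and a tool call to move; the robot and the scene stay as the last step left them, time stands still between calls to the robot, and variables do not carry over. Pictures are saved under pics/ and viewed, and the job is handed in when it is done.

Besides the shell and the picture viewer there is one more tool, called as name([rows], argument=value, ...), one row to a line, values as JSON. send_rows: Moves the arm, as the interface text tells. Its arguments: {"type":"object","properties":{"steps":{"type":"array"},"grip_force":{"type":"number"}},"required":["steps"]}

```bash
mkdir -p pics; cat > h.py <<'E'
import numpy as np, cv2
from plant import bot
def cal(n):
    c=bot.calibration(n); return c
def world(c,u,v,d):
    p=np.array([(u-c['cx'])/c['fx']*d, -(v-c['cy'])/c['fy']*d, -d])
    return np.array(c['eye'])+np.array(c['rotation'])@p
def cloud(c,D):
    v,u=np.mgrid[0:D.shape[0],0:D.shape[1]]
    P=np.stack([(u-c['cx'])/c['fx']*D,-(v-c['cy'])/c['fy']*D,-D],-1)
    return P@np.array(c['rotation']).T+np.array(c['eye'])
E
python3 - <<'E'
from h import *
s=bot.observe(); print(s)
for n in ['scene','side','wrist']:
    c=cal(n); I,D=bot.snapshot(n); print(n,c)
    cv2.imwrite(f'pics/{n}0.png',I); np.savez(f'pics/{n}0.npz',I=I,D=D,**{k:np.array(v) for k,v in c.items() if not isinstance(v,str)})
E
```

```text
{'time': 0.0, 'joints': array([-1.27359495,  0.43518194,  0.02498352,  1.57409759, -0.0116017 ,
        1.13397455, -0.07508202]), 'qd': array([ 0.00136736, -0.00037719, -0.00143311,  0.00063474,  0.00153104,
        0.00131843,  0.00122   ]), 'joint_torque': array([-3.47540145e-04, -6.67849374e+01,  9.84478109e-01, -3.14449847e+01,
       -6.06440473e-02,  4.32820350e-02,  1.65571946e-04]), 'ee_pos': array([0.24313241, 0.57521966, 0.22257039]), 'tcp_rot': array([-8.11413725e-05,  1.98602376e-01,  9.80079855e-01, -7.53827589e-04]), 'contact_force': array([-0.36691995, -0.20504226,  0.49401164]), 'wrist_torque': array([0.00405243, 0.01390478, 0.01787415]), 'opening': 0.09183676960819527}
scene {'fx': 416.75393089433646, 'fy': 416.75393089433646, 'cx': 255.18578690310162, 'cy': 185.74818928573947, 'eye': array([ 0.97048362, -0.58451393,  0.64844673]), 'rotation': array([0.85127627, 0.41725642, 0.13950289, 0.28594536])}
side {'fx': 406.96789777825404, 'fy': 406.96789777825404, 'cx': 259.43347569296503, 'cy': 186.85208767775342, 'eye': array([ 0.44097612, -0.70613916,  0.46759022]), 'rotation': array([ 0.86944874,  0.49098213, -0.03409434, -0.04281375])}
wrist {'fx': 316.30079703111477, 'fy': 316.30079703111477, 'cx': 260.75846013821916, 'cy': 187.51065374875236, 'eye': array([0.17183806, 0.60399734, 0.38262069]), 'rotation': array([ 0.82476161, -0.12116662, -0.07962961,  0.54657668])}
```

```bash
sed -i "s/c=bot.calibration(n); return c/c=dict(bot.calibration(n)); q=np.array(c['rotation']); c['rotation']=Rotation.from_quat(np.r_[q[1:],q[0]]).as_matrix(); return c/; 1a from scipy.spatial.transform import Rotation" h.py
python3 - <<'E'
import cv2,numpy as np
a=cv2.imread('pics/scene0.png');b=cv2.imread('pics/side0.png');c=cv2.imread('pics/wrist0.png')
cv2.imwrite('pics/w0.png',np.vstack([np.hstack([a,b]),np.hstack([c,c*0])])[::1])
cv2.imwrite('pics/w0.png',cv2.resize(cv2.imread('pics/w0.png'),(800,600)))
E
```

```text
(no output)
```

View pics/w0.png

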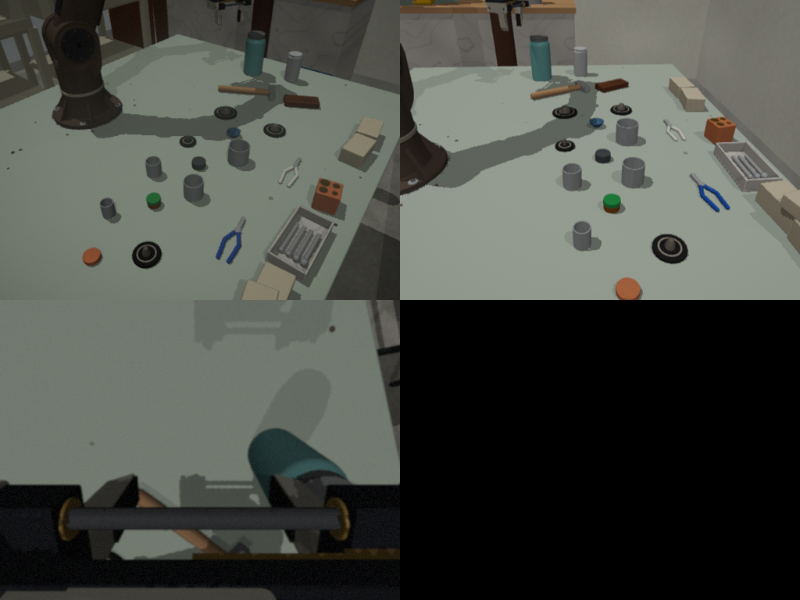

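View pics/scene0.png

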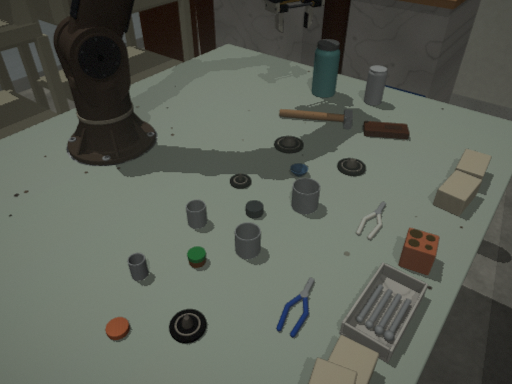

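The scene view shows four grey flasks at about (139,267), (197,214), (248,241) and (306,196). The bases are at (188,325), (241,181), (289,144) and (351,167). Next I measure them with depth.

```bash
cat > meas.py <<'E'
from h import *
from scipy.optimize import least_squares
def load(n,k='0'):
    d=np.load(f'pics/{n}{k}.npz'); c=cal(n); return d['I'],d['D'],c
if __name__=='__main__':
    C={}
    for n in ['scene','side']:
        I,D,c=load(n); P=cloud(c,D); P[D<=0]=np.nan; C[n]=P
    seedF=[(139,267),(197,214),(248,241),(306,196)]; seedB=[(188,325),(241,181),(289,144),(351,167)]
    for s in seedF+seedB:
        u,v=s; print(s,C['scene'][v,u].round(4))
    for n in C:
        P=C[n].reshape(-1,3); m=(P[:,2]<-0.01+0.02)&(P[:,2]>-.02)&(P[:,0]>.3)&(P[:,0]<.8)&(abs(P[:,1])<.35); print(n,'table z med',np.nanmedian(P[m,2]))
        # top-view clusters of z in .012-.08
        m=(P[:,2]>.012)&(P[:,2]<.07)&(P[:,0]>.25)&(P[:,0]<.85)&(P[:,1]>-.4)&(P[:,1]<.5)
        Q=P[m]; g=np.zeros((600,900),np.uint8); ix=((Q[:,0]-.25)*1000).astype(int); iy=((Q[:,1]+.4)*1000).astype(int); g[ix,iy]=255
        g=cv2.morphologyEx(g,cv2.MORPH_CLOSE,np.ones((5,5)))
        N,L,st,ce=cv2.connectedComponentsWithStats(g)
        for i in range(1,N):
            if st[i,4]<60: continue
            q=Q[L[ix,iy]==i]; lo,hi=q.min(0),q.max(0)
            print(n,'lo',lo.round(3),'hi',hi.round(3),'ext',(hi-lo).round(3))
E
python3 meas.py
```

```text
(139, 267) [ 0.4709 -0.2916  0.0364]
(197, 214) [ 0.459  -0.1177  0.0422]
(248, 241) [ 0.6038 -0.1224  0.0515]
(306, 196) [0.6225 0.0668 0.0536]
(188, 325) [ 0.6238 -0.3177  0.0163]
(241, 181) [0.4319 0.0689 0.0075]
(289, 144) [0.4379 0.2804 0.0149]
(351, 167) [0.6301 0.286  0.0136]
scene table z med 0.000340115000078689
scene lo [0.306 0.414 0.012] hi [0.48 0.5  0.03] ext [0.174 0.086 0.018]
scene lo [0.415 0.273 0.012] hi [0.449 0.303 0.031] ext [0.034 0.03  0.019]
scene lo [ 0.422 -0.128  0.012] hi [ 0.467 -0.083  0.053] ext [0.045 0.045 0.041]
scene lo [ 0.44  -0.298  0.013] hi [ 0.464 -0.268  0.046] ext [0.024 0.03  0.034]
scene lo [ 0.45  -0.302  0.012] hi [ 0.475 -0.272  0.048] ext [0.024 0.03  0.036]
scene lo [ 0.505 -0.212  0.012] hi [ 0.544 -0.174  0.03 ] ext [0.039 0.038 0.017]
scene lo [ 0.506 -0.022  0.012] hi [0.548 0.021 0.025] ext [0.043 0.043 0.013]
scene lo [0.505 0.178 0.012] hi [0.544 0.216 0.022] ext [0.038 0.038 0.01 ]
scene lo [ 0.506 -0.4    0.012] hi [ 0.543 -0.373  0.015] ext [0.037 0.027 0.003]
scene lo [0.508 0.475 0.012] hi [0.53  0.493 0.027] ext [0.022 
[... 1755 characters left out ...]
 0.05 ]
side lo [0.581 0.094 0.03 ] hi [0.636 0.124 0.061] ext [0.054 0.03  0.031]
side lo [0.599 0.482 0.013] hi [0.632 0.5   0.023] ext [0.033 0.018 0.011]
side lo [ 0.606 -0.325  0.012] hi [ 0.624 -0.309  0.029] ext [0.018 0.016 0.017]
side lo [0.609 0.285 0.013] hi [0.635 0.307 0.029] ext [0.027 0.022 0.017]
side lo [ 0.833 -0.167  0.012] hi [0.85  0.005 0.037] ext [0.017 0.172 0.025]
side lo [ 0.844 -0.298  0.051] hi [ 0.85 -0.27  0.07] ext [0.006 0.029 0.019]
side lo [0.844 0.072 0.012] hi [0.85  0.103 0.06 ] ext [0.006 0.031 0.047]
side lo [ 0.847 -0.232  0.012] hi [ 0.85  -0.196  0.051] ext [0.003 0.036 0.039]
side lo [0.847 0.277 0.012] hi [0.85  0.307 0.05 ] ext [0.003 0.031 0.038]
```

```bash
python3 - <<'E'
import cv2
a=cv2.imread('pics/side0.png'); cv2.imwrite('pics/side0b.png',cv2.resize(a[100:384,180:460],None,fx=2.1,fy=2.1,interpolation=2))
E
```

```text
(no output)
```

View pics/side0b.png

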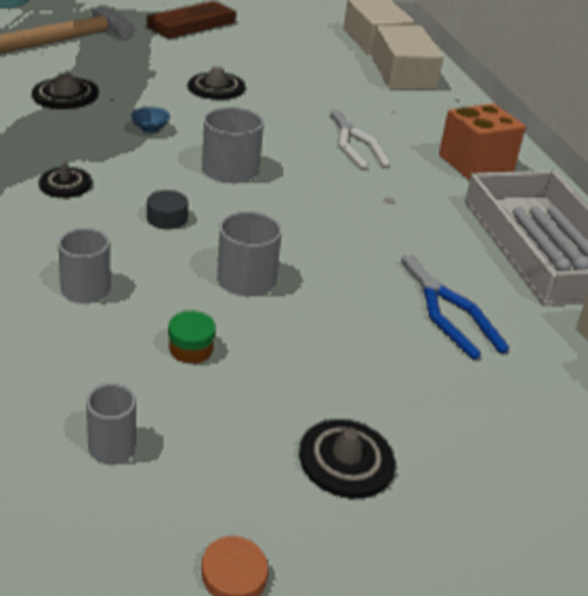

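```bash
cat > fit.py <<'E'
from meas import *
def circ(Q,R=None):
    # robust
    x0=Q.mean(0)
    if R is None: return least_squares(lambda p:np.hypot(Q[:,0]-p[0],Q[:,1]-p[1])-p[2],[*x0,.03],loss='soft_l1',f_scale=.001).x
    return least_squares(lambda p:np.hypot(Q[:,0]-p[0],Q[:,1]-p[1])-R,x0,loss='soft_l1',f_scale=.001).x
F={34:(.456,-.286,.045),44:(.444,-.106,.05),54:(.586,-.104,.055),64:(.606,.092,.06)}
B=[(.43,.073),(.43,.286),(.62,.297),(.617,-.315)]
if __name__=='__main__':
  for n in ['scene','side']:
    I,D,c=load(n); P=cloud(c,D); P[D<=0]=np.nan; Pf=P.reshape(-1,3); g=I.max(2).reshape(-1)
    for k,(x,y,h) in F.items():
        d=np.hypot(Pf[:,0]-x,Pf[:,1]-y)
        m=(d<k/2000+.012)&(Pf[:,2]>.012)&(Pf[:,2]<h+.008)
        q=Pf[m]
        # outer wall: visible from camera side
        e=c['eye'][:2]-np.array([x,y]); e/=np.linalg.norm(e)
        f=(q[:,:2]-[x,y])@e; w=q[(f>.003)&(q[:,2]<h-.006)]
        # keep outermost: known radius fit
        print(n,k,'wall',circ(w[:,:2],k/2000).round(4),'free',circ(w[:,:2]).round(4), 'top',np.percentile(q[:,2],98).round(4),len(w))
    for b in B:
        d=np.hypot(Pf[:,0]-b[0],Pf[:,1]-b[1])
        m=(d<.055)&(Pf[:,2]>-.005)&(Pf[:,2]<.012)
        dark=m&(g<55)
        q=Pf[dark]
        gg=np.zeros((240,240),np.uint8)
        hull=cv2.convexHull(np.float32(q[:,:2])).reshape(-1,2) if len(q)>5 else None
        (cx,cy),r=cv2.minEnclosingCircle(np.float32(q[:,:2]))
        cone=Pf[(d<.05)&(Pf[:,2]>.022)]
        print(n,b,'dark',len(q),'minenc',round(cx,4),round(cy,4),'dia',round(2*r*1000,1),'cone top',cone[:,:2].mean(0).round(4),'z med',np.median(q[:,2]).round(4))
E
python3 fit.py
python3 - <<'E'
import sys; sys.path.insert(0,'.')
import cv2,numpy as np
a=cv2.imread('pics/scene0.png')
t=[cv2.resize(a[v-32:v+32,u-40:u+40],(400,300),interpolation=2) for u,v in [(241,181),(289,144),(351,167),(188,325)]]
cv2.imwrite('pics/b0.png',np.vstack([np.hstack(t[:2]),np.hstack(t[2:])]))
E
```

```text
scene 34 wall [ 0.4564 -0.2846] free [ 0.457  -0.2849  0.0164] top 0.0463 167
scene 44 wall [ 0.4425 -0.104 ] free [ 0.4429 -0.1044  0.0216] top 0.0514 202
scene 54 wall [ 0.5867 -0.1019] free [ 0.587  -0.1023  0.0266] top 0.056 322
scene 64 wall [0.606  0.0938] free [0.6062 0.0935 0.0316] top 0.0607 378
scene (0.43, 0.073) dark 190 minenc 0.4259 0.0719 dia 58.7 cone top [0.428  0.0707] z med 0.0082
scene (0.43, 0.286) dark 281 minenc 0.431 0.2901 dia 85.5 cone top [0.4305 0.2898] z med 0.0086
scene (0.62, 0.297) dark 245 minenc 0.6254 0.2973 dia 75.2 cone top [0.6253 0.2991] z med 0.0082
scene (0.617, -0.315) dark 737 minenc 0.6179 -0.314 dia 65.7 cone top [ 0.6189 -0.314 ] z med 0.0083
side 34 wall [ 0.4555 -0.2863] free [ 0.4555 -0.2869  0.0165] top 0.0456 305
side 44 wall [ 0.4418 -0.1059] free [ 0.4418 -0.1065  0.0215] top 0.0509 339
side 54 wall [ 0.5858 -0.1037] free [ 0.5857 -0.1041  0.0267] top 0.0555 476
side 64 wall [0.605  0.0919] free [0.6049 0.0914 0.0316] top 0.0605 468
side (0.43, 0.073) dark 200 minenc 0.4253 0.0675 dia 54.6 cone top [0.4251 0.0681] z med 0.008
side (0.43, 0.286) dark 259 minenc 0.4267 0.2878 dia 83.6 cone top [0.4268 0.2879] z med 0.0081
side (0.62, 0.297) dark 154 minenc 0.6219 0.2945 dia 72.5 cone top [0.6217 0.2967] z med 0.0076
side (0.617, -0.315) dark 893 minenc 0.6151 -0.3163 dia 65.2 cone top [ 0.6149 -0.3171] z med 0.0082
```

View pics/b0.png

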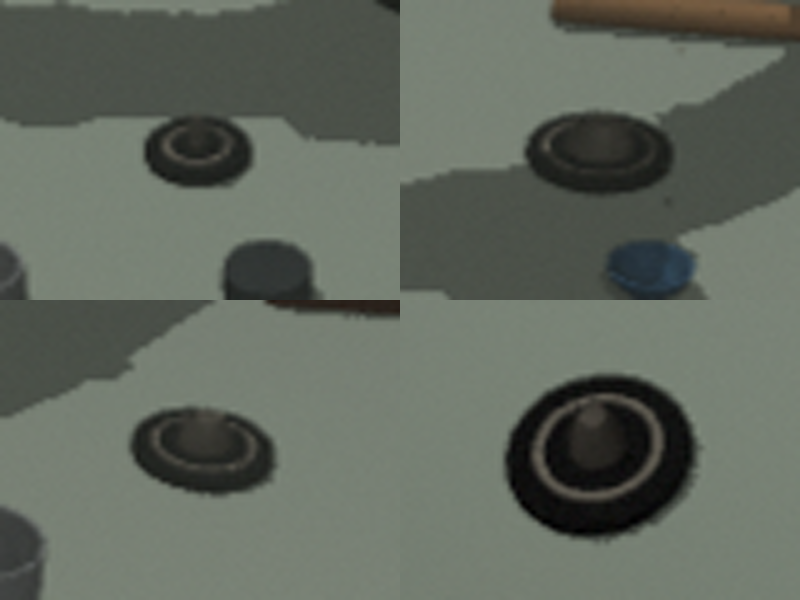

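```bash
python3 - <<'E'
from meas import *
I,D,c=load('scene'); P=cloud(c,D)
for u,v in [(325,48),(325,70),(377,72),(375,90),(345,118),(420,250)]: print(u,v,P[v,u].round(3))
E
```

```text
325 48 [0.338 0.63  0.17 ]
325 70 [0.348 0.627 0.099]
377 72 [0.509 0.677 0.116]
375 90 [0.515 0.672 0.057]
345 118 [0.499 0.503 0.022]
420 250 [0.887 0.053 0.059]
```

send_rows([
  [[0, 0, 0.1, -0.04, -0.023, 0, 0.0918], [0, 0, 0.2, -0.08, -0.046, 0, 0.0918], [0, 0, 0.3, -0.12, -0.07, 0, 0.0918], [0, 0, 0.4, -0.16, -0.093, 0, 0.0918], [0, 0, 0.5, -0.2, -0.116, 0, 0.0918], [0, 0, 0.6, -0.24, -0.139, 0, 0.0918], [0, 0, 0.7, -0.28, -0.163, 0, 0.0918], [0, 0, 0.8, -0.32, -0.186, 0, 0.0918], [0, 0, 0.9, -0.36, -0.21, 0, 0.0918], [0, 0, 1.0, -0.4, -0.232, 0, 0.0918], [0, 0, 1.1, -0.44, -0.256, 0, 0.0918], [0, 0, 1.171, -0.48, -0.28, 0, 0.0918]],
], grip_force=20)

```text
time: 1.15
ee_pos: [0.5438, 0.1738, 0.2231]
tcp_rot: [0.0, 0.709, 0.705, -0.0]
contact_force: [0.4, 0.5, -0.2]
opening: 0.0919
```

```bash
cat > st.py <<'E'
from h import *
import sys
s=bot.observe(); p=s['ee_pos']; q=s['tcp_rot']; R=Rotation.from_quat(np.r_[q[1:],q[0]]).as_matrix()
print('t',round(s['time'],2),'pos',p.round(4),'open',round(s['opening'],4),'F',s['contact_force'].round(1),'j',s['joints'].round(2))
Rt=np.array([[0,1,0],[1,0,0],[0,0,-1.]])
print('turn',Rotation.from_matrix(R.T@Rt).as_rotvec().round(4))
for a in sys.argv[1:]:
    g=np.array(eval(a)); print(a,'shift',(R.T@(g-p)).round(4))
E
python3 st.py "(.6055,.093,.2)" "(.6055,.093,.03)"
```

```text
t 1.15 pos [0.5438 0.1738 0.2231] open 0.0919 F [ 0.4  0.5 -0.2] j [-0.72  0.36  0.43  1.73 -0.16  1.09 -0.24]
turn [-0.0003  0.001  -0.0051]
(.6055,.093,.2) shift [-0.0805  0.0621  0.0232]
(.6055,.093,.03) shift [-0.0803  0.0622  0.1932]
```

send_rows([
  [[0, 0, -0.005, -0.027, 0.021, 0.01, 0.0918], [0, 0, -0.005, -0.054, 0.042, 0.02, 0.0918], [0, 0, -0.005, -0.08, 0.062, 0.03, 0.0918], [0, 0, -0.005, -0.08, 0.062, 0.06, 0.0918], [0, 0, -0.005, -0.08, 0.062, 0.09, 0.0918], [0, 0, -0.005, -0.08, 0.062, 0.12, 0.0918], [0, 0, -0.005, -0.08, 0.062, 0.14, 0.0918], [0, 0, -0.005, -0.08, 0.062, 0.155, 0.0918], [0, 0, -0.005, -0.08, 0.062, 0.17, 0.0918], [0, 0, -0.005, -0.08, 0.062, 0.182, 0.0918], [0, 0, -0.005, -0.08, 0.062, 0.193, 0.0918], [0, 0, -0.005, -0.08, 0.062, 0.193, 0.0918]],
])

```text
time: 2.15
ee_pos: [0.604, 0.0932, 0.028]
tcp_rot: [-0.001, 0.707, 0.707, -0.002]
contact_force: [-1.2, -0.1, -0.4]
opening: 0.092
```

```bash
python3 st.py; python3 - <<'E'
from h import *
a,_=bot.snapshot('wrist'); b,_=bot.snapshot('side')
cv2.imwrite('pics/p1.png',cv2.resize(np.hstack([a,b]),(800,300)))
E
```

```text
t 2.15 pos [0.604  0.0932 0.028 ] open 0.092 F [-1.2 -0.1 -0.4] j [-0.48  0.65  0.35  1.81 -0.31  0.74  0.04]
turn [-0.0034  0.0017  0.    ]
```

View pics/p1.png

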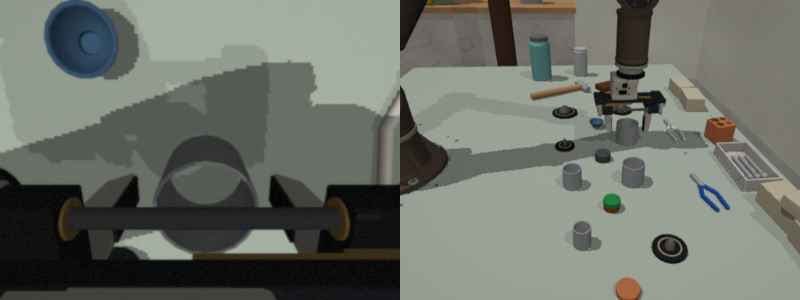

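The wrist view shows the 64 flask centred between the open jaws, at about (207,200). Closing now.

send_rows([
  [[0, 0, 0, 0, 0, 0, 0.055], [0, 0, 0, 0, 0, 0, 0.055], [0, 0, 0, 0, 0, 0, 0.055], [0, 0, 0, 0, 0, 0, 0.055], [0, 0, 0, 0, 0, 0, 0.055], [0, 0, 0, 0, 0, 0, 0.055], [0, 0, 0, 0, 0, 0, 0.055], [0, 0, 0, 0, 0, 0, 0.055], [0, 0, 0, 0, 0, 0, 0.055], [0, 0, 0, 0, 0, 0, 0.055]],
], grip_force=25)

```text
time: 3.08
ee_pos: [0.6055, 0.0933, 0.0305]
tcp_rot: [0.0, 0.707, 0.707, -0.0]
contact_force: [-1.1, 1.5, 5.1]
opening: 0.0626
```

```bash
python3 st.py "(.429,.289,.12)"
```

```text
t 3.08 pos [0.6055 0.0933 0.0305] open 0.0626 F [-1.1  1.5  5.1] j [-0.48  0.65  0.35  1.81 -0.31  0.74  0.04]
turn [-0.0003  0.0009 -0.0002]
(.429,.289,.12) shift [ 0.1955 -0.1766 -0.0896]
```

send_rows([
  [[0, 0, 0, 0, 0, -0.015, 0.055], [0, 0, 0, 0, 0, -0.035, 0.055], [0, 0, 0, 0, 0, -0.06, 0.055], [0, 0, 0, 0.01, -0.009, -0.08, 0.055], [0, 0, 0, 0.03, -0.027, -0.09, 0.055], [0, 0, 0, 0.055, -0.05, -0.09, 0.055], [0, 0, 0, 0.08, -0.073, -0.09, 0.055], [0, 0, 0, 0.105, -0.095, -0.09, 0.055], [0, 0, 0, 0.13, -0.118, -0.09, 0.055], [0, 0, 0, 0.155, -0.14, -0.09, 0.055], [0, 0, 0, 0.18, -0.163, -0.09, 0.055], [0, 0, 0, 0.195, -0.177, -0.09, 0.055]],
])

```text
time: 4.08
ee_pos: [0.4252, 0.2912, 0.1199]
tcp_rot: [-0.001, 0.706, 0.708, -0.001]
contact_force: [0.2, 0.5, -2.4]
opening: 0.062
```

send_rows([
  [[0, 0, 0, 0, 0, 0, 0.055], [0, 0, 0, 0, 0, 0, 0.055], [0, 0, 0, 0, 0, 0, 0.055], [0, 0, 0, 0, 0, 0, 0.055]],
])

```text
time: 4.42
ee_pos: [0.4262, 0.2898, 0.1198]
tcp_rot: [-0.0, 0.707, 0.707, -0.001]
contact_force: [-0.5, 0.0, -2.1]
opening: 0.0617
```

```bash
python3 st.py "(.429,.289,.045)" "(.429,.289,.038)"; cat > snap.py <<'E'
from h import *
import sys
k=sys.argv[1]; o=[]
for n in sys.argv[2:]:
    c=cal(n); I,D=bot.snapshot(n); o.append(I); np.savez(f'pics/{n}{k}.npz',I=I,D=D)
w=np.hstack(o); cv2.imwrite(f'pics/v{k}.png',cv2.resize(w,(800,int(w.shape[0]*800/w.shape[1]))))
E
python3 snap.py 1 side wrist
```

```text
t 4.42 pos [0.4262 0.2898 0.1198] open 0.0617 F [-0.5  0.  -2.1] j [-1.    0.39  0.4   1.98 -0.21  0.81 -0.49]
turn [-0.0018  0.0013  0.0011]
(.429,.289,.045) shift [-0.0007  0.0029  0.0748]
(.429,.289,.038) shift [-0.0007  0.0029  0.0818]
```

View pics/v1.png

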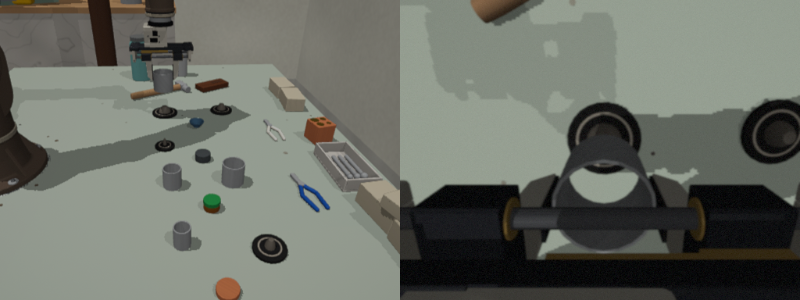

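send_rows([
  [[0, 0, 0, -0.001, 0.003, 0.012, 0.055], [0, 0, 0, -0.001, 0.003, 0.025, 0.055], [0, 0, 0, -0.001, 0.003, 0.038, 0.055], [0, 0, 0, -0.001, 0.003, 0.05, 0.055], [0, 0, 0, -0.001, 0.003, 0.06, 0.055], [0, 0, 0, -0.001, 0.003, 0.067, 0.055], [0, 0, 0, -0.001, 0.003, 0.073, 0.055], [0, 0, 0, -0.001, 0.003, 0.077, 0.055], [0, 0, 0, -0.001, 0.003, 0.08, 0.055], [0, 0, 0, -0.001, 0.003, 0.081, 0.055], [0, 0, 0, -0.001, 0.003, 0.081, 0.055], [0, 0, 0, -0.001, 0.003, 0.081, 0.055]],
])

```text
time: 5.52
ee_pos: [0.4293, 0.289, 0.0392]
tcp_rot: [-0.0, 0.707, 0.707, -0.001]
contact_force: [-0.1, 0.7, -2.0]
opening: 0.0628
```

```bash
python3 st.py;python3 snap.py 2 side wrist
```

```text
t 5.52 pos [0.4293 0.289  0.0392] open 0.0628 F [-0.1  0.7 -2. ] j [-0.94  0.52  0.34  2.04 -0.28  0.63 -0.42]
turn [-0.0016  0.0007  0.0008]
```

View pics/v2.png

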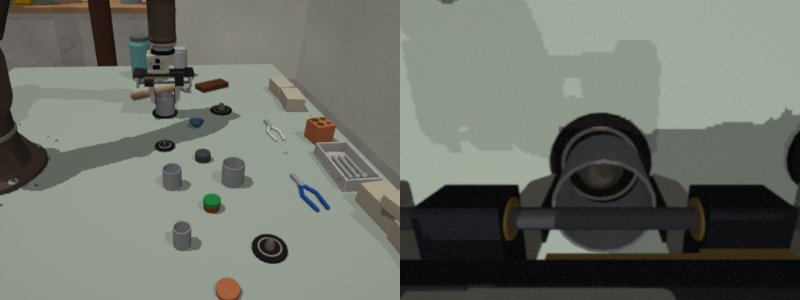

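The wrist view shows the cone inside the tube and the pale ring around the flask. The force still reads only the flask's weight, so I lower 1 mm, then open and rise.

send_rows([
  [[0, 0, 0, 0, 0, 0.001, 0.055], [0, 0, 0, 0, 0, 0.001, 0.055], [0, 0, 0, 0, 0, 0.001, 0.08], [0, 0, 0, 0, 0, 0.001, 0.0918], [0, 0, 0, 0, 0, 0.001, 0.0918], [0, 0, 0, 0, 0, 0.001, 0.0918], [0, 0, 0, 0, 0, 0.001, 0.0918], [0, 0, 0, 0, 0, 0.001, 0.0918], [0, 0, 0, 0, 0, 0.001, 0.0918], [0, 0, 0, 0, 0, 0.001, 0.0918]],
])

```text
time: 6.45
ee_pos: [0.4293, 0.289, 0.0382]
tcp_rot: [-0.0, 0.707, 0.707, -0.001]
contact_force: [0.1, -0.6, 0.0]
opening: 0.0917
```

```bash
python3 st.py "(.586,-.103,.12)"
```

```text
t 6.45 pos [0.4293 0.289  0.0382] open 0.0917 F [ 0.1 -0.6  0. ] j [-0.94  0.52  0.34  2.04 -0.28  0.62 -0.42]
turn [-0.0014  0.0005  0.0008]
(.586,-.103,.12) shift [-0.3922  0.1563 -0.0818]
```

send_rows([
  [[0, 0, 0, 0, 0, -0.015, 0.0918], [0, 0, 0, 0, 0, -0.04, 0.0918], [0, 0, 0, 0, 0, -0.065, 0.0918], [0, 0, 0, -0.01, 0.004, -0.085, 0.0918], [0, 0, 0, -0.045, 0.018, -0.09, 0.0918], [0, 0, 0, -0.083, 0.033, -0.09, 0.0918], [0, 0, 0, -0.12, 0.048, -0.09, 0.0918], [0, 0, 0, -0.158, 0.063, -0.09, 0.0918], [0, 0, 0, -0.195, 0.078, -0.09, 0.0918], [0, 0, 0, -0.233, 0.093, -0.09, 0.0918], [0, 0, 0, -0.27, 0.108, -0.09, 0.0918], [0, 0, 0, -0.308, 0.123, -0.09, 0.0918]],
])

```text
time: 7.45
ee_pos: [0.553, -0.0206, 0.1283]
tcp_rot: [-0.0, 0.707, 0.708, -0.001]
contact_force: [0.7, 0.9, -0.4]
opening: 0.0921
```

```bash
python3 st.py "(.586,-.103,.03)";python3 snap.py 3 side scene
```

```text
t 7.45 pos [ 0.553  -0.0206  0.1283] open 0.0921 F [ 0.7  0.9 -0.4] j [-0.39  0.44  0.45  1.89 -0.25  0.87  0.19]
turn [-0.0012  0.0002  0.0012]
(.586,-.103,.03) shift [-0.0824  0.033   0.0983]
```

View pics/v3.png

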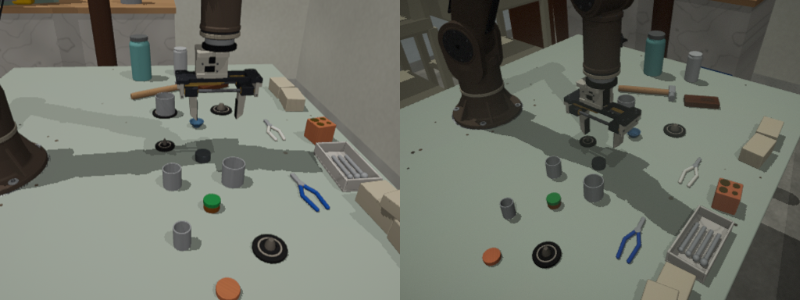

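The 64 flask stands upright on its base at side-view pixel (165,103), with the 54 flask next at (233,172). I go down over the 54.

send_rows([
  [[0, 0, 0, -0.03, 0.012, 0, 0.0918], [0, 0, 0, -0.058, 0.023, 0, 0.0918], [0, 0, 0, -0.082, 0.033, 0, 0.0918], [0, 0, 0, -0.082, 0.033, 0.005, 0.0918], [0, 0, 0, -0.082, 0.033, 0.025, 0.0918], [0, 0, 0, -0.082, 0.033, 0.045, 0.0918], [0, 0, 0, -0.082, 0.033, 0.065, 0.0918], [0, 0, 0, -0.082, 0.033, 0.08, 0.0918], [0, 0, 0, -0.082, 0.033, 0.09, 0.0918], [0, 0, 0, -0.082, 0.033, 0.098, 0.0918], [0, 0, 0, -0.082, 0.033, 0.098, 0.0918], [0, 0, 0, -0.082, 0.033, 0.098, 0.0918]],
])

```text
time: 8.55
ee_pos: [0.5869, -0.1101, 0.0314]
tcp_rot: [0.002, 0.71, 0.704, -0.001]
contact_force: [0.8, 0.0, -0.7]
opening: 0.0921
```

send_rows([
  [[0, 0, 0, 0, 0, 0, 0.045], [0, 0, 0, 0, 0, 0, 0.045], [0, 0, 0, 0, 0, 0, 0.045], [0, 0, 0, 0, 0, 0, 0.045], [0, 0, 0, 0, 0, 0, 0.045], [0, 0, 0, 0, 0, 0, 0.045], [0, 0, 0, 0, 0, 0, 0.045], [0, 0, 0, 0, 0, 0, 0.045], [0, 0, 0, 0, 0, 0, 0.045], [0, 0, 0, 0, 0, 0, 0.045], [0, 0, 0, 0, 0, 0, 0.045]],
])

```text
time: 9.47
ee_pos: [0.5868, -0.1101, 0.0315]
tcp_rot: [0.002, 0.71, 0.704, -0.001]
contact_force: [-1.3, -0.4, 3.7]
opening: 0.0524
```

```bash
python3 st.py "(.6235,.297,.13)";python3 snap.py 4 side wrist
```

```text
t 9.47 pos [ 0.5868 -0.1101  0.0315] open 0.0524 F [-1.3 -0.4  3.7] j [-0.18  0.63  0.39  1.86 -0.34  0.72  0.4 ]
turn [ 0.0011  0.0046 -0.0094]
(.6235,.297,.13) shift [ 0.407   0.033  -0.1003]
```

View pics/v4.png

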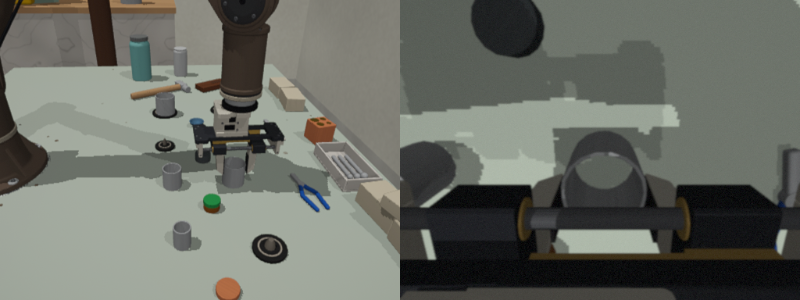

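The arm was still settling during the pictures, so the TCP is 7 mm off in y. I open and regrip it centred.

send_rows([
  [[0, 0, 0, 0, 0, 0, 0.07], [0, 0, 0, 0, 0, 0, 0.07], [0, 0, -0.009, 0.003, 0, 0, 0.07], [0, 0, -0.009, 0.007, 0, 0, 0.07], [0, 0, -0.009, 0.007, 0, 0, 0.07], [0, 0, -0.009, 0.007, 0, 0, 0.045], [0, 0, -0.009, 0.007, 0, 0, 0.045], [0, 0, -0.009, 0.007, 0, 0, 0.045], [0, 0, -0.009, 0.007, 0, 0, 0.045], [0, 0, -0.009, 0.007, 0, 0, 0.045], [0, 0, -0.009, 0.007, 0, 0, 0.045], [0, 0, -0.009, 0.007, 0, 0, 0.045]],
])

```text
time: 10.57
ee_pos: [0.5868, -0.1032, 0.0315]
tcp_rot: [0.002, 0.707, 0.707, -0.001]
contact_force: [0.1, 0.9, 0.1]
opening: 0.0523
```

```bash
python3 snap.py 5 side wrist; python3 st.py "(.6235,.297,.13)"
```

```text
t 10.67 pos [ 0.5868 -0.1032  0.0315] open 0.0523 F [ 0.6 -0.8 -0.1] j [-0.19  0.63  0.39  1.86 -0.34  0.72  0.4 ]
turn [ 0.0011  0.0047 -0.0005]
(.6235,.297,.13) shift [ 0.3998  0.0366 -0.1003]
```

View pics/v5.png

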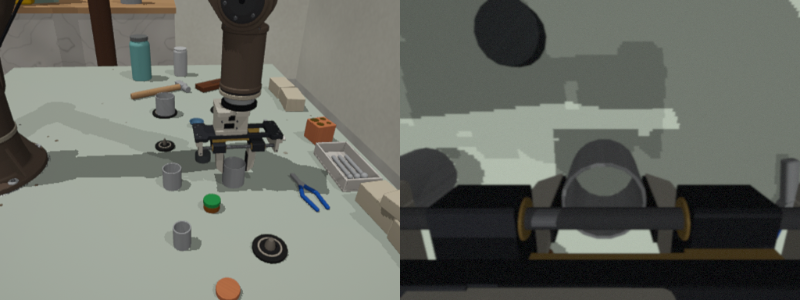

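send_rows([
  [[0, 0, 0, 0, 0, -0.015, 0.045], [0, 0, 0, 0, 0, -0.035, 0.045], [0, 0, 0, 0, 0, -0.06, 0.045], [0, 0, 0, 0.005, 0, -0.085, 0.045], [0, 0, 0, 0.025, 0.002, -0.1, 0.045], [0, 0, 0, 0.055, 0.005, -0.1, 0.045], [0, 0, 0, 0.09, 0.008, -0.1, 0.045], [0, 0, 0, 0.125, 0.012, -0.1, 0.045], [0, 0, 0, 0.16, 0.015, -0.1, 0.045], [0, 0, 0, 0.195, 0.018, -0.1, 0.045], [0, 0, 0, 0.23, 0.021, -0.1, 0.045], [0, 0, 0, 0.26, 0.024, -0.1, 0.045]],
])

```text
time: 11.67
ee_pos: [0.6103, 0.1603, 0.13]
tcp_rot: [0.002, 0.707, 0.707, -0.001]
contact_force: [0.3, 1.0, -1.7]
opening: 0.0523
```

```bash
python3 st.py "(.6235,.297,.13)"
```

```text
t 11.67 pos [0.6103 0.1603 0.13  ] open 0.0523 F [ 0.3  1.  -1.7] j [-0.64  0.55  0.44  1.69 -0.27  0.96 -0.09]
turn [0.0004 0.004  0.001 ]
(.6235,.297,.13) shift [ 0.1367  0.0134 -0.0005]
```

send_rows([
  [[0, 0, 0, 0.03, 0.003, 0, 0.045], [0, 0, 0, 0.06, 0.006, 0, 0.045], [0, 0, 0, 0.09, 0.009, 0, 0.045], [0, 0, 0, 0.115, 0.011, 0, 0.045], [0, 0, 0, 0.13, 0.013, 0, 0.045], [0, 0, 0, 0.137, 0.0134, 0, 0.045], [0, 0, 0, 0.137, 0.0134, 0, 0.045], [0, 0, 0, 0.137, 0.0134, 0, 0.045], [0, 0, 0, 0.137, 0.0134, 0, 0.045]],
])

```text
time: 12.42
ee_pos: [0.624, 0.2944, 0.1296]
tcp_rot: [0.002, 0.708, 0.706, -0.002]
contact_force: [0.2, -1.0, -2.1]
opening: 0.0522
```

```bash
python3 snap.py 6 side wrist; python3 st.py "(.6235,.297,.0395)"
```

```text
t 12.52 pos [0.624  0.295  0.1298] open 0.0524 F [ 0.5 -0.3 -1.9] j [-0.79  0.65  0.44  1.53 -0.29  1.04 -0.28]
turn [ 0.0005  0.0047 -0.0017]
(.6235,.297,.0395) shift [ 0.0024 -0.0005  0.0902]
```

View pics/v6.png

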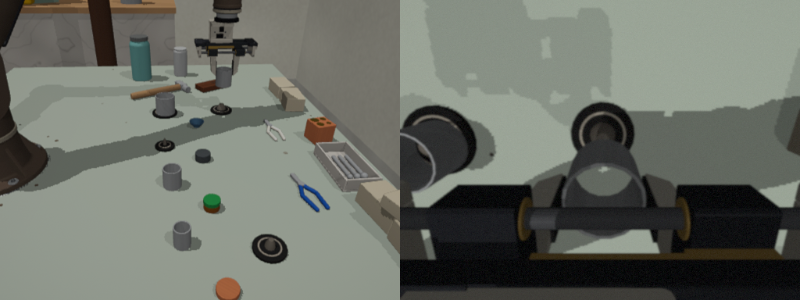

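The flask is above the 54 base. In the wrist view the base lies straight ahead of the tube at (602,132), and the seated 64 is at left.

send_rows([
  [[0, 0, 0, 0.002, 0, 0.012, 0.045], [0, 0, 0, 0.002, 0, 0.028, 0.045], [0, 0, 0, 0.002, 0, 0.043, 0.045], [0, 0, 0, 0.002, 0, 0.056, 0.045], [0, 0, 0, 0.002, 0, 0.067, 0.045], [0, 0, 0, 0.002, 0, 0.076, 0.045], [0, 0, 0, 0.002, 0, 0.083, 0.045], [0, 0, 0, 0.002, 0, 0.087, 0.045], [0, 0, 0, 0.002, 0, 0.09, 0.045], [0, 0, 0, 0.002, 0, 0.09, 0.045], [0, 0, 0, 0.002, 0, 0.09, 0.045], [0, 0, 0, 0.002, 0, 0.09, 0.045]],
])

```text
time: 13.52
ee_pos: [0.6244, 0.2967, 0.0402]
tcp_rot: [0.002, 0.708, 0.707, -0.001]
contact_force: [-0.5, 0.2, -1.7]
opening: 0.0524
```

```bash
python3 snap.py 7 side wrist; python3 st.py "(.6235,.297,.0395)"
```

```text
t 13.62 pos [0.6242 0.2967 0.04  ] open 0.0524 F [-1.   0.2 -1.7] j [-0.76  0.74  0.39  1.59 -0.34  0.88 -0.25]
turn [ 0.0011  0.0044 -0.0016]
(.6235,.297,.0395) shift [ 0.0003 -0.0007  0.0005]
```

View pics/v7.png

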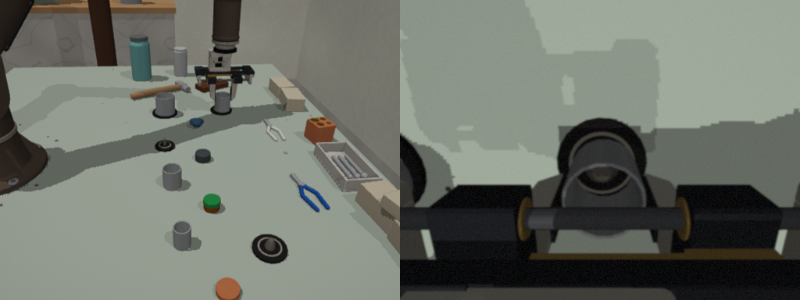

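The cone is visible inside the tube at (602,175). I lower 0.5 mm and release.

send_rows([
  [[0, 0, 0, 0, 0, 0.0005, 0.045], [0, 0, 0, 0, 0, 0.0005, 0.06], [0, 0, 0, 0, 0, 0.0005, 0.0918], [0, 0, 0, 0, 0, 0.0005, 0.0918], [0, 0, 0, 0, 0, 0.0005, 0.0918], [0, 0, 0, 0, 0, 0.0005, 0.0918], [0, 0, 0, 0, 0, 0.0005, 0.0918], [0, 0, 0, 0, 0, 0.0005, 0.0918], [0, 0, 0, 0, 0, 0.0005, 0.0918]],
])

```text
time: 14.37
ee_pos: [0.6243, 0.2967, 0.0396]
tcp_rot: [0.002, 0.708, 0.707, -0.001]
contact_force: [0.1, -0.2, -0.5]
opening: 0.0916
```

```bash
python3 st.py "(.442,-.105,.13)"
```

```text
t 14.37 pos [0.6243 0.2967 0.0396] open 0.0916 F [ 0.1 -0.2 -0.5] j [-0.76  0.74  0.39  1.59 -0.34  0.88 -0.25]
turn [ 0.0011  0.0044 -0.0016]
(.442,-.105,.13) shift [-0.4024 -0.1815 -0.0889]
```

send_rows([
  [[0, 0, 0, 0, 0, -0.015, 0.0918], [0, 0, 0, 0, 0, -0.04, 0.0918], [0, 0, 0, 0, 0, -0.065, 0.0918], [0, 0.004, -0.002, -0.01, -0.004, -0.085, 0.0918], [0, 0.004, -0.002, -0.044, -0.02, -0.09, 0.0918], [0, 0.004, -0.002, -0.08, -0.036, -0.09, 0.0918], [0, 0.004, -0.002, -0.115, -0.052, -0.09, 0.0918], [0, 0.004, -0.002, -0.15, -0.068, -0.09, 0.0918], [0, 0.004, -0.002, -0.185, -0.084, -0.09, 0.0918], [0, 0.004, -0.002, -0.22, -0.1, -0.09, 0.0918], [0, 0.004, -0.002, -0.255, -0.115, -0.09, 0.0918], [0, 0.004, -0.002, -0.29, -0.131, -0.09, 0.0918]],
])

```text
time: 15.37
ee_pos: [0.4919, 0.0058, 0.131]
tcp_rot: [0.001, 0.707, 0.707, 0.001]
contact_force: [1.1, -0.8, -0.8]
opening: 0.0917
```

```bash
python3 st.py "(.442,-.105,.13)"
```

```text
t 15.37 pos [0.4919 0.0058 0.131 ] open 0.0917 F [ 1.1 -0.8 -0.8] j [-0.5   0.34  0.48  2.04 -0.22  0.81  0.11]
turn [0.0018 0.0002 0.0005]
(.442,-.105,.13) shift [-0.1108 -0.0499  0.0009]
```

send_rows([
  [[0, 0, 0, -0.032, -0.015, 0, 0.0918], [0, 0, 0, -0.064, -0.029, 0, 0.0918], [0, 0, 0, -0.09, -0.04, 0, 0.0918], [0, 0, 0, -0.105, -0.047, 0, 0.0918], [0, 0, 0, -0.111, -0.05, 0, 0.0918], [0, 0, 0, -0.111, -0.05, 0, 0.0918], [0, 0, 0, -0.111, -0.05, 0.01, 0.0918], [0, 0, 0, -0.111, -0.05, 0.02, 0.0918], [0, 0, 0, -0.111, -0.05, 0.02, 0.0918]],
])

```text
time: 16.12
ee_pos: [0.4414, -0.1035, 0.1087]
tcp_rot: [-0.0, 0.706, 0.708, -0.0]
contact_force: [-0.8, 0.3, -0.2]
opening: 0.0918
```

```bash
python3 snap.py 8 side wrist; python3 st.py "(.442,-.105,.0305)"
```

```text
t 16.22 pos [ 0.4417 -0.1042  0.11  ] open 0.0917 F [ 0.1  0.3 -0.2] j [-0.29  0.32  0.51  2.14 -0.23  0.73  0.37]
turn [-0.0002  0.0002  0.0021]
(.442,-.105,.0305) shift [-0.0007  0.0003  0.0795]
```

View pics/v8.png

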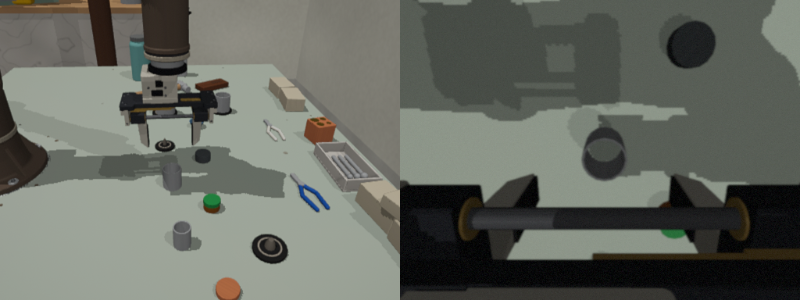

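The 44 flask is centred between the jaws at (604,152). I descend and close.

send_rows([
  [[0, 0, 0, -0.001, 0, 0.015, 0.0918], [0, 0, 0, -0.001, 0, 0.03, 0.0918], [0, 0, 0, -0.001, 0, 0.045, 0.0918], [0, 0, 0, -0.001, 0, 0.058, 0.0918], [0, 0, 0, -0.001, 0, 0.068, 0.0918], [0, 0, 0, -0.001, 0, 0.075, 0.0918], [0, 0, 0, -0.001, 0, 0.079, 0.0918], [0, 0, 0, -0.001, 0, 0.079, 0.0918], [0, 0, 0, -0.001, 0, 0.079, 0.0918], [0, 0, 0, -0.001, 0, 0.079, 0.06], [0, 0, 0, -0.001, 0, 0.079, 0.035], [0, 0, 0, -0.001, 0, 0.079, 0.035]],
])

```text
time: 17.22
ee_pos: [0.442, -0.1052, 0.0314]
tcp_rot: [0.0, 0.706, 0.708, 0.0]
contact_force: [-0.0, -0.7, -0.1]
opening: 0.0765
```

send_rows([
  [[0, 0, 0, 0, 0, 0, 0.035], [0, 0, 0, 0, 0, 0, 0.035], [0, 0, 0, 0, 0, 0, 0.035], [0, 0, 0, 0, 0, 0, 0.035], [0, 0, 0, 0, 0, 0, 0.035], [0, 0, 0, 0, 0, 0, 0.035], [0, 0, 0, 0, 0, 0, 0.035], [0, 0, 0, 0, 0, 0, 0.035], [0, 0, 0, 0, 0, 0, 0.035]],
])

```text
time: 17.97
ee_pos: [0.442, -0.1052, 0.0314]
tcp_rot: [0.0, 0.706, 0.708, 0.0]
contact_force: [-0.8, 0.1, 0.8]
opening: 0.0424
```

```bash
python3 st.py "(.6165,-.3155,.13)"
```

```text
t 17.97 pos [ 0.442  -0.1052  0.0314] open 0.0424 F [-0.8  0.1  0.8] j [-0.19  0.47  0.41  2.2  -0.36  0.53  0.49]
turn [0.0007 0.0002 0.0022]
(.6165,-.3155,.13) shift [-0.2107  0.1741 -0.0985]
```

send_rows([
  [[0, 0, 0, 0, 0, -0.015, 0.035], [0, 0, 0, 0, 0, -0.035, 0.035], [0, 0, 0, 0, 0, -0.06, 0.035], [0, 0, 0, -0.008, 0.007, -0.085, 0.035], [0, 0, 0, -0.028, 0.023, -0.098, 0.035], [0, 0, 0, -0.053, 0.044, -0.098, 0.035], [0, 0, 0, -0.08, 0.066, -0.098, 0.035], [0, 0, 0, -0.107, 0.088, -0.098, 0.035], [0, 0, 0, -0.134, 0.111, -0.098, 0.035], [0, 0, 0, -0.161, 0.133, -0.098, 0.035], [0, 0, 0, -0.185, 0.153, -0.098, 0.035], [0, 0, 0, -0.205, 0.169, -0.098, 0.035]],
])

```text
time: 18.97
ee_pos: [0.6122, -0.3118, 0.1289]
tcp_rot: [0.0, 0.707, 0.708, -0.0]
contact_force: [0.0, -0.5, -0.1]
opening: 0.0426
```

send_rows([
  [[0, 0, 0, 0, 0, 0, 0.035], [0, 0, 0, 0, 0, 0, 0.035], [0, 0, 0, 0, 0, 0, 0.035]],
])

```text
time: 19.22
ee_pos: [0.6114, -0.3111, 0.1281]
tcp_rot: [-0.001, 0.707, 0.708, -0.0]
contact_force: [-0.3, 0.8, -0.7]
opening: 0.0425
```

```bash
python3 snap.py 9 side wrist; python3 st.py "(.6165,-.3155,.0395)"
```

```text
t 19.32 pos [ 0.6117 -0.3103  0.1287] open 0.0423 F [ 0.9 -0.2 -0.9] j [ 0.09  0.65  0.5   1.54 -0.34  1.04  0.68]
turn [-0.0006 -0.0007  0.0025]
(.6165,-.3155,.0395) shift [-0.0053  0.0049  0.0892]
```

View pics/v9.png

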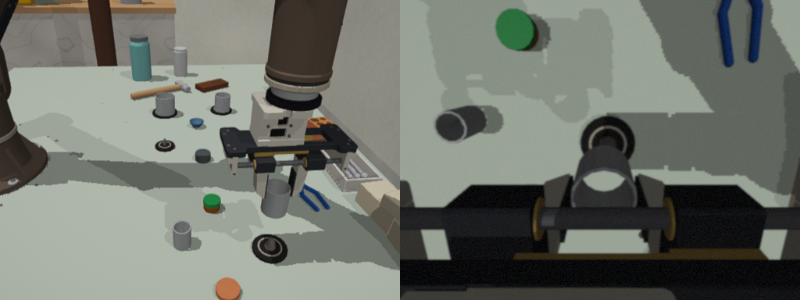

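The flask is held over the 44 base (wrist view: base at (607,140)), and the 64 and 54 both stand on theirs. I lower with the small correction.

send_rows([
  [[0, 0, 0, -0.003, 0.003, 0.012, 0.035], [0, 0, 0, -0.005, 0.005, 0.028, 0.035], [0, 0, 0, -0.005, 0.005, 0.043, 0.035], [0, 0, 0, -0.005, 0.005, 0.056, 0.035], [0, 0, 0, -0.005, 0.005, 0.067, 0.035], [0, 0, 0, -0.005, 0.005, 0.076, 0.035], [0, 0, 0, -0.005, 0.005, 0.083, 0.035], [0, 0, 0, -0.005, 0.005, 0.087, 0.035], [0, 0, 0, -0.005, 0.005, 0.089, 0.035], [0, 0, 0, -0.005, 0.005, 0.089, 0.035], [0, 0, 0, -0.005, 0.005, 0.089, 0.035], [0, 0, 0, -0.005, 0.005, 0.089, 0.035]],
])

```text
time: 20.32
ee_pos: [0.617, -0.3155, 0.0402]
tcp_rot: [0.0, 0.706, 0.708, 0.0]
contact_force: [-0.4, -1.0, -0.8]
opening: 0.0426
```

```bash
python3 snap.py 10 side wrist; python3 st.py "(.6165,-.3155,.0395)"
```

```text
t 20.42 pos [ 0.6169 -0.3154  0.04  ] open 0.0425 F [-0.  -0.9 -0.7] j [ 0.12  0.75  0.45  1.59 -0.39  0.89  0.72]
turn [ 0.0001 -0.0004  0.0026]
(.6165,-.3155,.0395) shift [-0.0001 -0.0005  0.0005]
```

View pics/v10.png

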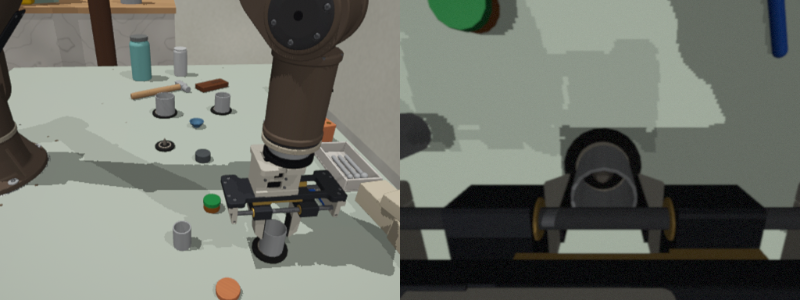

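The cone is inside the tube at (602,178). Releasing.

send_rows([
  [[0, 0, 0, 0, 0, 0.0005, 0.035], [0, 0, 0, 0, 0, 0.0005, 0.05], [0, 0, 0, 0, 0, 0.0005, 0.08], [0, 0, 0, 0, 0, 0.0005, 0.0918], [0, 0, 0, 0, 0, 0.0005, 0.0918], [0, 0, 0, 0, 0, 0.0005, 0.0918], [0, 0, 0, 0, 0, 0.0005, 0.0918], [0, 0, 0, 0, 0, 0.0005, 0.0918], [0, 0, 0, 0, 0, 0.0005, 0.0918], [0, 0, 0, 0, 0, 0.0005, 0.0918]],
])

```text
time: 21.25
ee_pos: [0.6169, -0.3154, 0.0395]
tcp_rot: [-0.0, 0.706, 0.708, 0.0]
contact_force: [-0.1, -0.3, -0.1]
opening: 0.0915
```

```bash
python3 st.py "(.456,-.2855,.12)"
```

```text
t 21.25 pos [ 0.6169 -0.3154  0.0395] open 0.0915 F [-0.1 -0.3 -0.1] j [ 0.12  0.75  0.45  1.59 -0.39  0.89  0.72]
turn [ 0.     -0.0004  0.0025]
(.456,-.2855,.12) shift [ 0.0303 -0.1608 -0.0805]
```

send_rows([
  [[0, 0, 0, 0, 0, -0.015, 0.0918], [0, 0, 0, 0, 0, -0.04, 0.0918], [0, 0, 0, 0, 0, -0.065, 0.0918], [0, 0, 0, 0.001, -0.005, -0.08, 0.0918], [0, 0, 0, 0.005, -0.03, -0.08, 0.0918], [0, 0, 0, 0.012, -0.065, -0.08, 0.0918], [0, 0, 0, 0.019, -0.1, -0.08, 0.0918], [0, 0, 0, 0.025, -0.13, -0.08, 0.0918], [0, 0, 0, 0.029, -0.152, -0.08, 0.0918], [0, 0, 0, 0.03, -0.161, -0.08, 0.0918], [0, 0, 0, 0.03, -0.161, -0.08, 0.0918], [0, 0, 0, 0.03, -0.161, -0.08, 0.0918]],
])

```text
time: 22.25
ee_pos: [0.4568, -0.286, 0.1199]
tcp_rot: [0.0, 0.706, 0.708, 0.001]
contact_force: [0.9, 0.0, -0.3]
opening: 0.092
```

```bash
python3 snap.py 11 side wrist; python3 st.py "(.456,-.2855,.0305)"
```

```text
t 22.35 pos [ 0.4576 -0.286   0.1197] open 0.0916 F [ 0.9 -0.5  0.8] j [ 0.08  0.44  0.52  1.94 -0.29  0.84  0.76]
turn [0.0012 0.0003 0.0036]
(.456,-.2855,.0305) shift [ 0.0006 -0.0017  0.0892]
```

View pics/v11.png

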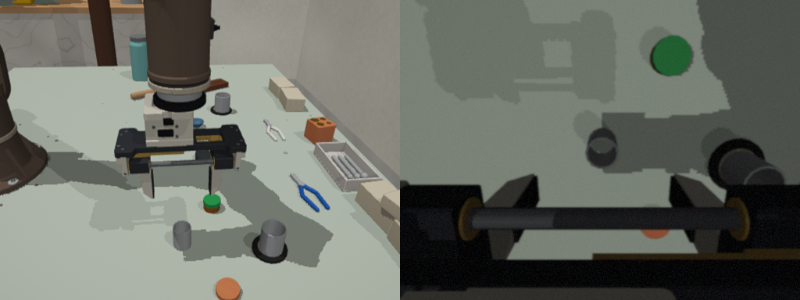

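The 44 is seated at side pixel (272,240), and the 34 lies centred ahead of the jaws at (601,147).

send_rows([
  [[0, 0, 0, 0.001, -0.002, 0.015, 0.0918], [0, 0, 0, 0.001, -0.002, 0.032, 0.0918], [0, 0, 0, 0.001, -0.002, 0.05, 0.0918], [0, 0, 0, 0.001, -0.002, 0.065, 0.0918], [0, 0, 0, 0.001, -0.002, 0.077, 0.0918], [0, 0, 0, 0.001, -0.002, 0.085, 0.0918], [0, 0, 0, 0.001, -0.002, 0.089, 0.0918], [0, 0, 0, 0.001, -0.002, 0.089, 0.0918], [0, 0, 0, 0.001, -0.002, 0.089, 0.0918], [0, 0, 0, 0.001, -0.002, 0.089, 0.06], [0, 0, 0, 0.001, -0.002, 0.089, 0.025], [0, 0, 0, 0.001, -0.002, 0.089, 0.025]],
])

```text
time: 23.35
ee_pos: [0.4561, -0.2852, 0.0312]
tcp_rot: [0.001, 0.706, 0.708, 0.001]
contact_force: [0.1, 0.9, -1.3]
opening: 0.0764
```

send_rows([
  [[0, 0, 0, 0, 0, 0, 0.025], [0, 0, 0, 0, 0, 0, 0.025], [0, 0, 0, 0, 0, 0, 0.025], [0, 0, 0, 0, 0, 0, 0.025], [0, 0, 0, 0, 0, 0, 0.025], [0, 0, 0, 0, 0, 0, 0.025], [0, 0, 0, 0, 0, 0, 0.025], [0, 0, 0, 0, 0, 0, 0.025], [0, 0, 0, 0, 0, 0, 0.025], [0, 0, 0, 0, 0, 0, 0.025], [0, 0, 0, 0, 0, 0, 0.025]],
])

```text
time: 24.27
ee_pos: [0.4561, -0.2852, 0.0312]
tcp_rot: [0.001, 0.706, 0.708, 0.001]
contact_force: [-0.1, -0.6, -0.4]
opening: 0.0324
```

```bash
python3 snap.py 12 side wrist; python3 st.py "(.4265,.070,.13)"
```

```text
t 24.37 pos [ 0.4561 -0.2852  0.0312] open 0.032 F [-0.7 -0.7 -0.6] j [ 0.15  0.57  0.44  2.01 -0.39  0.64  0.84]
turn [0.0022 0.0006 0.0037]
(.4265,.070,.13) shift [ 0.3552 -0.0281 -0.0991]
```

View pics/v12.png

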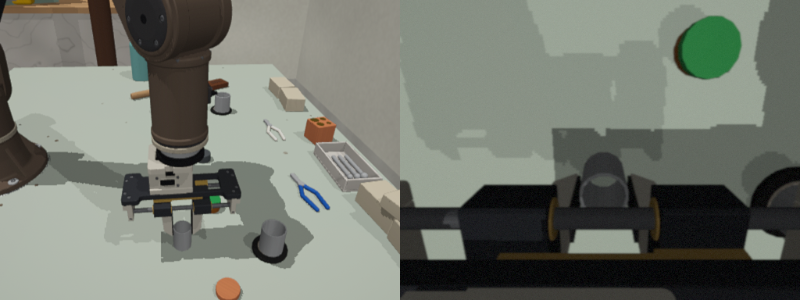

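The 34 is gripped upright (opening 32 mm). Lift and carry.

send_rows([
  [[0, 0, 0, 0, 0, -0.015, 0.025], [0, 0, 0, 0, 0, -0.035, 0.025], [0, 0, 0, 0, 0, -0.06, 0.025], [0, 0, 0, 0.005, 0, -0.085, 0.025], [0, 0, 0, 0.025, -0.002, -0.1, 0.025], [0, 0, 0, 0.055, -0.004, -0.1, 0.025], [0, 0, 0, 0.09, -0.007, -0.1, 0.025], [0, 0, 0, 0.125, -0.01, -0.1, 0.025], [0, 0, 0, 0.16, -0.013, -0.1, 0.025], [0, 0, 0, 0.195, -0.016, -0.1, 0.025], [0, 0, 0, 0.23, -0.018, -0.1, 0.025], [0, 0, 0, 0.26, -0.021, -0.1, 0.025]],
])

```text
time: 25.37
ee_pos: [0.4335, -0.0229, 0.1311]
tcp_rot: [0.001, 0.705, 0.709, 0.001]
contact_force: [1.6, 1.4, -0.5]
opening: 0.0319
```

```bash
python3 st.py "(.4265,.070,.13)"
```

```text
t 25.37 pos [ 0.4335 -0.0229  0.1311] open 0.0319 F [ 1.6  1.4 -0.5] j [-0.49  0.25  0.5   2.17 -0.18  0.76  0.14]
turn [0.0024 0.0001 0.0047]
(.4265,.070,.13) shift [ 0.0929 -0.0065  0.001 ]
```

send_rows([
  [[0, 0, 0, 0.028, -0.002, 0, 0.025], [0, 0, 0, 0.053, -0.004, 0, 0.025], [0, 0, 0, 0.073, -0.005, 0, 0.025], [0, 0, 0, 0.087, -0.006, 0, 0.025], [0, 0, 0, 0.093, -0.0065, 0, 0.025], [0, 0, 0, 0.093, -0.0065, 0, 0.025], [0, 0, 0, 0.093, -0.0065, 0, 0.025], [0, 0, 0, 0.093, -0.0065, 0, 0.025]],
])

```text
time: 26.03
ee_pos: [0.4266, 0.0688, 0.131]
tcp_rot: [0.001, 0.706, 0.708, 0.001]
contact_force: [-0.5, -0.1, -0.2]
opening: 0.0322
```

```bash
python3 snap.py 13 side wrist; python3 st.py "(.4265,.070,.0395)"
```

```text
t 26.13 pos [0.4266 0.0689 0.1311] open 0.032 F [-0.6  0.7 -0.4] j [-0.67  0.25  0.47  2.17 -0.16  0.76 -0.1 ]
turn [0.0024 0.0003 0.0026]
(.4265,.070,.0395) shift [ 0.0011 -0.0003  0.0916]
```

View pics/v13.png

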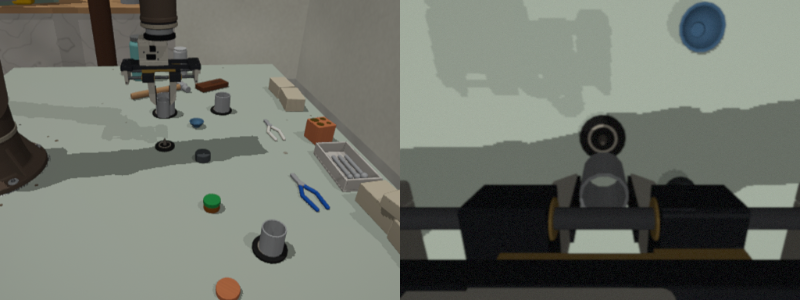

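The wrist view shows the 34 base in line at (602,137), the tube at (603,185).

send_rows([
  [[0, 0, 0, 0.001, 0, 0.012, 0.025], [0, 0, 0, 0.001, 0, 0.028, 0.025], [0, 0, 0, 0.001, 0, 0.043, 0.025], [0, 0, 0, 0.001, 0, 0.056, 0.025], [0, 0, 0, 0.001, 0, 0.067, 0.025], [0, 0, 0, 0.001, 0, 0.076, 0.025], [0, 0, 0, 0.001, 0, 0.083, 0.025], [0, 0, 0, 0.001, 0, 0.088, 0.025], [0, 0, 0, 0.001, 0, 0.091, 0.025], [0, 0, 0, 0.001, 0, 0.0915, 0.025], [0, 0, 0, 0.001, 0, 0.0915, 0.025], [0, 0, 0, 0.001, 0, 0.0915, 0.025]],
])

```text
time: 27.13
ee_pos: [0.4271, 0.0699, 0.0399]
tcp_rot: [0.001, 0.706, 0.708, 0.001]
contact_force: [0.3, -0.0, -1.1]
opening: 0.0321
```

```bash
python3 snap.py 14 side wrist; python3 st.py "(.4265,.070,.0395)"
```

```text
t 27.23 pos [0.4271 0.07   0.0399] open 0.0321 F [-0.2  0.5 -0.7] j [-0.58  0.42  0.37  2.25 -0.3   0.52  0.03]
turn [0.0031 0.     0.0028]
(.4265,.070,.0395) shift [-0.     -0.0006  0.0004]
```

View pics/v14.png

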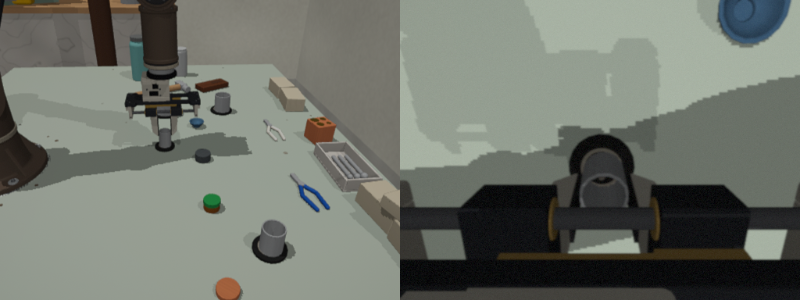

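The tube is over its base at (602,165). I release, rise and back off.

send_rows([
  [[0, 0, 0, 0, 0, 0.0005, 0.025], [0, 0, 0, 0, 0, 0.0005, 0.04], [0, 0, 0, 0, 0, 0.0005, 0.07], [0, 0, 0, 0, 0, 0.0005, 0.0918], [0, 0, 0, 0, 0, 0.0005, 0.0918], [0, 0, 0, 0, 0, 0.0005, 0.0918], [0, 0, 0, 0, 0, 0.0005, 0.0918], [0, 0, 0, 0, 0, 0.0005, 0.0918], [0, 0, 0, 0, 0, 0.0005, 0.0918], [0, 0, 0, 0, 0, 0.0005, 0.0918], [0, 0, 0, 0, 0, 0.0005, 0.0918]],
])

```text
time: 28.15
ee_pos: [0.4272, 0.07, 0.0394]
tcp_rot: [0.001, 0.706, 0.708, 0.001]
contact_force: [0.2, -0.4, -0.5]
opening: 0.091
```

send_rows([
  [[0, 0, 0, 0, 0, -0.015, 0.0918], [0, 0, 0, 0, 0, -0.04, 0.0918], [0, 0, 0, 0, 0, -0.07, 0.0918], [0, 0, 0, 0, 0, -0.1, 0.0918], [0, 0, 0, 0, 0, -0.13, 0.0918], [0, 0, 0, -0.03, 0, -0.15, 0.0918], [0, 0, 0, -0.065, 0, -0.15, 0.0918], [0, 0, 0, -0.1, 0, -0.15, 0.0918], [0, 0, 0, -0.125, 0, -0.15, 0.0918], [0, 0, 0, -0.14, 0, -0.15, 0.0918], [0, 0, 0, -0.14, 0, -0.15, 0.0918], [0, 0, 0, -0.14, 0, -0.15, 0.0918]],
])

```text
time: 29.15
ee_pos: [0.4268, -0.0705, 0.1894]
tcp_rot: [0.001, 0.707, 0.707, 0.001]
contact_force: [-0.4, 0.6, -0.5]
opening: 0.0919
```

```bash
python3 snap.py 15 side scene; python3 st.py; cat > chk.py <<'E'
from fit import *
import sys
G={34:(.4265,.070,.053),44:(.6165,-.3155,.058),54:(.6235,.297,.063),64:(.429,.289,.068)}
for n in ['scene','side']:
    I,D,c=load(n,sys.argv[1]); P=cloud(c,D); P[D<=0]=np.nan; Pf=P.reshape(-1,3)
    for k,(x,y,h) in G.items():
        d=np.hypot(Pf[:,0]-x,Pf[:,1]-y); q=Pf[(d<k/2000+.01)&(Pf[:,2]>.02)&(Pf[:,2]<h+.01)]
        e=c['eye'][:2]-np.array([x,y]); e/=np.linalg.norm(e)
        f=(q[:,:2]-[x,y])@e; w=q[(f>.003)&(q[:,2]<h-.006)]
        if len(w)<20: print(n,k,'hidden');continue
        lo=w[w[:,2]<.035];hi=w[w[:,2]>.035]
        print(n,k,'wall',circ(w[:,:2],k/2000).round(4),'off mm',((circ(w[:,:2],k/2000)-[x,y])*1000).round(1),'hi-lo mm',((circ(hi[:,:2],k/2000)-circ(lo[:,:2],k/2000))*1000).round(1),'top',np.percentile(q[:,2],98).round(4),'expect',h)
E
python3 chk.py 15
```

```text
t 29.25 pos [ 0.427  -0.069   0.1893] open 0.0918 F [ 0.3 -0.6  0.4] j [-0.49  0.16  0.61  2.1  -0.11  0.91  0.19]
turn [ 0.0028 -0.0003  0.0038]
scene 34 wall [0.4279 0.0711] off mm [1.4 1.1] hi-lo mm [0.1 0.3] top 0.0549 expect 0.053
scene 44 wall [ 0.6174 -0.3144] off mm [0.9 1.1] hi-lo mm [0.2 0.1] top 0.0589 expect 0.058
scene 54 wall [0.6255 0.2982] off mm [2.  1.2] hi-lo mm [0.  0.1] top 0.0638 expect 0.063
scene 64 wall [0.4305 0.2899] off mm [1.5 0.9] hi-lo mm [-0.1 -0.3] top 0.0687 expect 0.068
side 34 wall [0.4268 0.069 ] off mm [ 0.3 -1. ] hi-lo mm [-0.2 -0.2] top 0.054 expect 0.053
side 44 wall [ 0.6171 -0.3161] off mm [ 0.6 -0.6] hi-lo mm [-0.   0.1] top 0.0586 expect 0.058
side 54 wall [0.6241 0.2963] off mm [ 0.6 -0.7] hi-lo mm [ 0.2 -0.1] top 0.0635 expect 0.063
side 64 wall [0.4293 0.2879] off mm [ 0.3 -1.1] hi-lo mm [0.  0.4] top 0.0686 expect 0.068
```

View pics/v15.png

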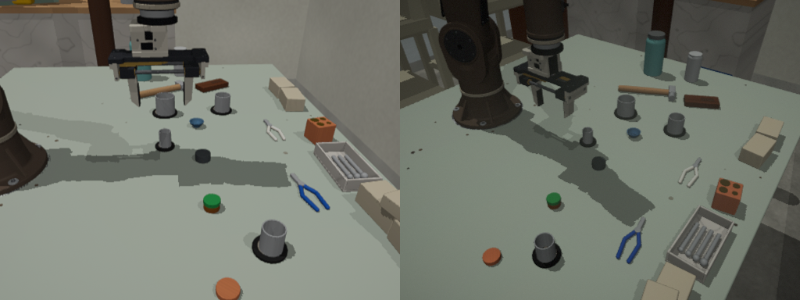

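All four flasks stand upright and flat on their own bases, and the gripper is clear of them (scene view: 64 at (626,106), 54 at (676,124), 34 at (588,137), 44 at (545,248)). I wait briefly for the arm to settle, then hand in.

send_rows([
  [[0, 0, 0, 0, 0, 0, 0.0918], [0, 0, 0, 0, 0, 0, 0.0918], [0, 0, 0, 0, 0, 0, 0.0918], [0, 0, 0, 0, 0, 0, 0.0918]],
])

```text
time: 29.58
ee_pos: [0.427, -0.0685, 0.1892]
tcp_rot: [0.001, 0.705, 0.709, 0.001]
contact_force: [0.5, -0.5, -0.0]
opening: 0.092
```

```bash
python3 -c "
from plant import bot
print(bot.finish_job())"
```

```text
the job is handed in; nothing more can be done
None
```

All four flasks (64, 54, 44 and 34 mm) are standing on the bases of their own size and released. I handed the job in at about 29.6 s of the 104 s allowed; the hand-in gives no verdict.

- **Last checks:** Depth fits from both fixed cameras put each flask axis within about 2.5 mm of its base centre. Rim heights were 0.5–2 mm above the expected value, and the cameras already read about 0.5–1 mm high on the bench. There was no measurable tilt, and the gripper was well clear of everything.
- **Disagreement:** The two cameras differ by about 1–2 mm in position, which is within the stated calibration. The 34 mm flask's rim height is the least certain: it read 1–2 mm high, still inside the 3 mm limit.
- **Mended on the way:** My first grip on the 54 mm flask was 7 mm off-centre, so I opened and gripped it again before lifting.

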